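# Dip the glue brush in the wide pot and put it back on its rest

## Task

Rinse the glue brush: take it from its sloping rest, dip the ends of its bristles well below the rim of the wide, low metal pot (not the small cup that stands on the bench with it), lift it out and lay it back on the rest the way it lay, bristles down against the lip. Do not push the pot about or tip it, and leave the cup, wood offcut, closed tub and sanding block where they are.

Things in the scene. Friction and masses are not known exactly. Their poses are not given: they have to be found in the camera images.
- brush_tip (a point): Middle of the bristle ends of the loose flat glue brush (35 g, 197 mm long): green round handle 15 mm thick, then metal ferrule and bristles, together 65 mm long, 30 mm wide, 9 mm thick. Only this point's position means anything, not its axes. At the start the brush lies on the rest, bristles low, handle rising at 35 degrees, its 30 mm width level.
- brush_grip (a point): On the brush's centre line, 100 mm from brush_tip toward the handle end, in the round handle (it runs from 75 to 197 mm from the tip), 10 mm from the balance point: a good place to grasp from straight above, fingers closing level across the handle. At the start 77 mm above the bench, nothing beside it. Axes mean nothing.
- rest: Brush rest, fixed to the bench: dark wooden base 76 x 190 x 9 mm (long side along the brush), a metal tray 60 mm long sloping at 35 degrees with low side walls 40 mm apart for ferrule and bristles, and a post with a flared saddle (28 mm wide inside, top 120 mm above the bench) that carries the handle 155 mm from the tip. Origin under the base; -y points to the bristle end, z up.
- rest_tip (a point): Where brush_tip lies when the brush is home on the rest: 20 mm above the bench, against the 9 mm high lip at the foot of the sloping tray. The brush lifts out straight up and goes back straight down; let go, it may slide a little down to the lip.
- rest_grip (a point): Where brush_grip lies when the brush is home on the rest, 77 mm above the bench (82 mm level distance from rest_tip, so the slope is 35 degrees).
- pot: Loose open round steel pot (0.3 kg), 108 mm across the flared rim, 94 mm inside width, 48 mm high, floor 4 mm thick. Origin: centre of its underside; z up. It may stand to the left of the rest in either of two places (the cup stands in the other). Tool handles stick out of the shelf behind, 150 to 200 mm above the bench: pass below or in front of them.
- cup: Loose small yellowish plastic cup, 51 mm across, 41 mm high; a bystander. Origin: centre of its underside.
- block: Loose pale wood offcut, 58 x 64 x 23 mm; a bystander. Origin: centre of its underside.
- tub: Loose small cream-coloured tub, closed by its lid, 72 mm across, 42 mm high; a bystander. Origin: centre of its underside.
- sander: Loose brown sanding block, 71 x 100 x 25 mm; a bystander. Origin: centre of its underside.
Not all that is in view belongs to the job. Leave any pink or red look-alike of the pot alone.

How it is judged (in metres and radians):
On the way:
1. the held brush's bristle ends are inside the pot, at least 12 mm below its rim (z of brush_tip in the frame of pot between 0 and 0.036 m and horizontal distance between brush_tip and pot below 0.048 m and contact force between the fingers and brush above 0.3 N), for 0.2 s.
At the end, for the whole second after the job is handed in: The brush lies at rest back on its rest, bristles down (bristle ends within 15 mm of rest_tip, grip point within 15 mm of rest_grip); the pot stands upright within 50 mm of where it stood, and the cup, offcut, tub and sanding block within 30 mm of where they stood (distance between brush_tip and rest_tip below 0.015 m and distance between brush_grip and rest_grip below 0.015 m and angle between pot's own z axis and vertical below 0.1 rad and distance of pot from where it was at the start of the episode below 0.05 m and not (distance of cup from where it was at the start of the episode above 0.03 m) and not (distance of block from where it was at the start of the episode above 0.03 m) and not (distance of tub from where it was at the start of the episode above 0.03 m) and not (distance of sander from where it was at the start of the episode above 0.03 m) and linear speed of brush below 0.02 m/s); the robot touches nothing.
It fails at once if the pot is tipped by more than 0.4 rad or pushed more than 50 mm (angle between pot's own z axis and vertical above 0.4 rad or distance of pot from where it was at the start of the episode above 0.05 m).
It fails at once if the cup, offcut, tub or sanding block is moved more than 30 mm (distance of any of cup, block, tub, sander from where it was at the start of the episode above 0.03 m).
It fails at once if the bristles go into the cup (horizontal distance between brush_tip and cup below 0.025 m and z of brush_tip in the frame of cup below 0.036 m).
It also fails if it takes over 54 s, if anything falls off the work surface, if the arm or the gripper's body presses on something with over 40 N, if the wrist force passes 120 N, or if a joint passes its speed limit or range.

## Robot

A 6-joint arm with a two-finger parallel gripper is mounted at the origin on a cart in front of the work surface, level with it; the furniture and walls round the work are solid. World frame = base frame: x ahead of the robot, y to its left, z up, the work surface at z = 0. Lengths are in m, angles in degrees, forces in N, time in s.
With the tool pointing down it reaches from about 0.4 to 0.825 m from the base axis. Payload 7 kg.
Tool frame: the origin (TCP) lies on the centre line of the jaws, within the pads' length; the fingertips stand 19 mm ahead of it and the grasp point (between the pads) is the TCP; z points along the fingers, y is the line along which they close (so a half turn about z gives the same grasp; the last joint's range is limited). The gripper opens to 88 mm and grips with 3 to 60 N. Pads are 19 mm wide; open, the fingers measure 130 mm over their backs; the gripper's body (78 mm by 193 mm) begins 47 mm behind the grasp point.
Start: joints at [82.855, 20.546, 0.682, 0, -70.136, -16.507], TCP at [0.271, 0.618, 0.246] pointing down, gripper open.
Joint ranges: [-176.03, 176.03], [-82.01, 121.73], [-58.28, 71.71], [-173.87, 95.51], [-174.79, -0.11], [-173.66, 173.66]. Speed limits (degrees/s): [136.94, 136.94, 172.46, 180, 180, 180].

## Interface

Orientations are given as [roll, pitch, yaw] about the fixed x, y, z axes, in that order (R = Rz(yaw) Ry(pitch) Rx(roll)).
In Python, from plant import get_state, capture, close_job gives the robot as it stands.
- The arm moves only by the tool apply_moves, never from a script. Its argument "targets" is a list of rows, each a list of 7 numbers: the opening, from 0 (shut) to 1 (fully open), then the shift along the tool's x, y, z normalised to -1 to 1, where 1 is 1000 mm, then the turn, a rotation vector about the tool's x, y, z normalised to -1 to 1, where 1 is 90 degrees. In form: [[claw, tx, ty, tz, ax, ay, az], ...]. A call has 1 to 20 rows; each row shifts and turns the commanded pose from where the row before left it, along the tool's axes as they then stand; what a row does not reach is not made up. A row lasts 1/12 s, in which the tool goes at most 41.7 mm and 7.16 degrees, less where a joint would pass 70% of its speed; a pose out of reach is approached as far as the arm can. A call with a number of a shift or a turn outside -1 to 1 is refused whole. A call with a gripper value outside its range is refused whole. The fingers move at their own pace and stop on an object; "newtons" is the grip in N (left out, the last holds). Time passes only in rows, so rows that do not move let the fingers close. It gives the time, the measured TCP pose, the force, the opening and the grip force at its end, in the units of the state.
- get_state(): the state, without advancing time (a new reading comes with each control period).
- capture(name): name is "scene" or "top" or "wrist"; returns a dict with "frame" (384x512x3 uint8, red, green, blue), "range_z" (384x512 float32, m along the optical axis (not along the pixel's ray), 0 where there is no reading), "camera_matrix" (3x3 intrinsics, pixels), "T" (4x4, takes a point from camera to world coordinates). Camera axes: x right, y down, z forward; pixel columns grow to the right and rows downward; lengths in m; the calibration is good to about 2 mm. A picture is of the moment at which its call begins.
- close_job(): hands the job in; it is judged then, once.
The state is a dict: "time_s": time; "joints": joint angles; "qd": joint speeds; "joint_torque": joint torques, N m; "tcp_pos": TCP position; "eef_rot": TCP orientation; "contact_force": force on the tool from outside, world axes, zero at the start; "moment": the same for the moment, N m; "gripper_width": finger opening in m; "gripper_force": force on a finger pad.
Only numpy, scipy, OpenCV 4.12 (cv2) and the standard library are available. Lean on these libraries where they do the work, as an engineer would, in place of code of your own. Each camera call takes 0.05 s, during which the arm holds its last target. There are 200 camera calls.

## Working session

There is one attempt and no reset: what is moved stays moved. The work goes in short steps, Python scripts to look and compute and a tool call to move; the robot and the scene stay as the last step left them, time stands still between calls to the robot, and variables do not carry over. Pictures are saved under pics/ and viewed, at most 10 in all, crops included, and the job is handed in when it is done.

Besides the shell and the picture viewer there is one more tool, called after "Call:" as a command line: name --pt "numbers of a row" for each row, then --argument value for the rest. apply_moves: Moves the arm, as the interface text tells. Scaled input: -1 to 1 covers 1000 mm each way for a shift and 90 degrees each way for a turn. Its arguments: {"type":"object","properties":{"targets":{"type":"array","items":{"type":"array","items":{"type":"number"}}},"newtons":{"type":"number"}},"required":["targets"]}

```bash
mkdir -p pics; ls; cat > h.py <<'E'
import numpy as np, cv2
from plant import get_state, capture, close_job
def grab(n,tag):
    d=capture(n); np.savez('%s.npz'%tag,**d)
    cv2.imwrite('pics/%s.png'%tag,d['frame'][:,:,::-1]); return d
def cloud(d):
    K,T,Z=d['camera_matrix'],d['T'],d['range_z']
    v,u=np.mgrid[:Z.shape[0],:Z.shape[1]]
    P=np.stack([(u-K[0,2])/K[0,0]*Z,(v-K[1,2])/K[1,1]*Z,Z],-1)
    return P@T[:3,:3].T+T[:3,3]
E
python3 - <<'E'
from h import *
a=grab('scene','scene0');b=grab('top','top0')
cv2.imwrite('pics/both.png',cv2.resize(np.hstack([a['frame'],b['frame']])[:,:,::-1],(800,300)))
print(get_state())
E
```

```text
pics
{'time_s': 0.1, 'joints': array([ 8.28529449e+01,  2.05890706e+01,  6.38413561e-01, -1.85660197e-02,
       -7.01341118e+01, -1.65074042e+01]), 'qd': array([-0.04053404, -0.09642238,  0.11326615,  0.085798  , -0.09180404,
       -0.01057038]), 'joint_torque': array([-2.43378447e-03, -5.84161448e+01,  2.93751973e+01,  7.01556087e+00,
        1.01839556e-02, -4.89221293e-05]), 'tcp_pos': array([0.27067194, 0.61791108, 0.24468947]), 'eef_rot': array([ 1.79913765e+02, -7.35389852e-03, -2.36607758e+01]), 'contact_force': array([ 1.12306735,  0.00120497, -0.10676741]), 'moment': array([ 0.04678465, -0.01039813,  0.01380862]), 'gripper_force': 0.0, 'gripper_width': 0.08771191126607536}
```

View pics/top0.png

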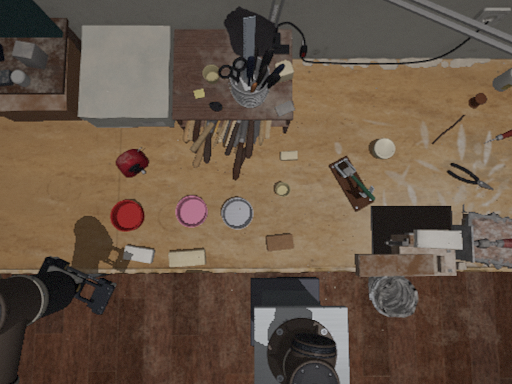

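View pics/scene0.png

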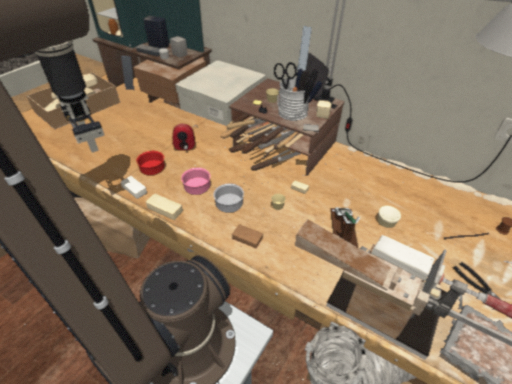

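The top view shows the grey steel pot at (237,212). Its look-alikes are pink at (192,210) and red at (127,214). The small cup is at (282,188), the rest with the green brush at (352,183), the offcut at (289,155), the tub at (384,148) and the sander at (280,241). The grey one is the pot because it is steel and wide; the cup is small and yellowish. I'll confirm in a crop and measure.

```bash
python3 - <<'E'
from h import *
d=np.load('top0.npz'); P=cloud(d); f=d['frame']
c=f[135:260,210:410]; cv2.imwrite('pics/crop.png',cv2.resize(c,(800,500),interpolation=cv2.INTER_CUBIC)[:,:,::-1])
print('cam',d['T'][:3,3],d['camera_matrix'][0,0])
# pot: points above 35mm around
def reg(u0,u1,v0,v1,z0,z1):
    q=P[v0:v1,u0:u1]; m=(q[...,2]>z0)&(q[...,2]<z1); q=q[m]; return q
for n,r in dict(pot=(215,260,192,235,.03,.07),cup=(270,295,178,200,.025,.06),block=(275,303,146,164,.012,.05),sander=(262,297,230,252,.012,.05),tub=(368,400,135,162,.025,.06)).items():
    q=reg(*r); print(n,len(q),q.min(0).round(3),q.max(0).round(3),((q.min(0)+q.max(0))/2).round(3))
hsv=cv2.cvtColor(f,cv2.COLOR_RGB2HSV); 
m=np.zeros(f.shape[:2],bool); m[150:215,325:380]=True
g=m&(hsv[...,0]>45)&(hsv[...,0]<95)&(hsv[...,1]>60)&(P[...,2]>.04)
q=P[g]; print('green',len(q)); 
for v,u in np.argwhere(g)[::6]: print(u,v,P[v,u].round(3),f[v,u])
q=reg(325,380,150,215,.005,.3); print(q.min(0),q.max(0))
print('bench',np.median(P[200:230,300:320,2]))
E
```

```text
cam [0.3998131  0.15923698 1.30158032] 372.0677314561539
pot 196 [0.413 0.165 0.03 ] [0.518 0.27  0.052] [0.466 0.218 0.041]
cup 63 [0.524 0.039 0.025] [0.573 0.087 0.047] [0.549 0.063 0.036]
block 148 [0.654 0.011 0.012] [0.686 0.067 0.029] [0.67  0.039 0.021]
sander 389 [0.339 0.026 0.013] [0.396 0.118 0.032] [0.367 0.072 0.023]
tub 351 [ 0.655 -0.328  0.026] [ 0.727 -0.255  0.048] [ 0.691 -0.291  0.037]
green 94
352 176 [ 0.588 -0.169  0.074] [39 64 49]
353 178 [ 0.581 -0.172  0.076] [36 54 42]
355 180 [ 0.573 -0.176  0.083] [36 58 44]
357 182 [ 0.566 -0.181  0.087] [27 53 40]
360 183 [ 0.562 -0.19   0.093] [38 67 51]
359 185 [ 0.555 -0.185  0.097] [28 49 38]
362 186 [ 0.551 -0.194  0.1  ] [40 64 50]
362 188 [ 0.544 -0.193  0.102] [33 55 43]
365 189 [ 0.54  -0.199  0.113] [40 67 53]
367 190 [ 0.536 -0.204  0.118] [37 65 51]
365 192 [ 0.53  -0.199  0.114] [37 53 44]
367 193 [ 0.526 -0.203  0.119] [34 59 45]
369 194 [ 0.522 -0.209  0.123] [39 67 51]
371 195 [ 0.519 -0.214  0.125] [42 73 57]
370 197 [ 0.512 -0.21   0.127] [34 55 44]
373 198 [ 0.508 -0.217  0.136] [48 80 64]
[ 0.46278865 -0.28349424  0.00504314] [ 0.69204834 -0.08958678  0.13766283]
bench -0.00023330581017044771
```

View pics/crop.png

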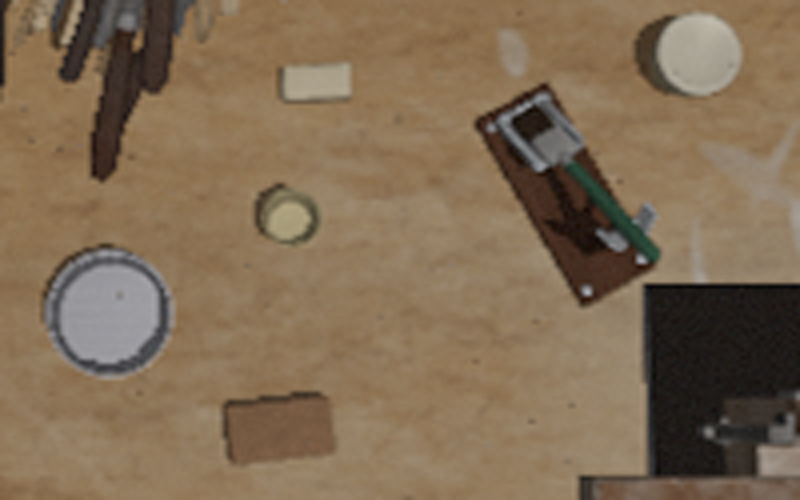

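The crop confirms the choice: the wide grey steel pot is at crop (109,312), clearly different from the small yellowish cup at (288,215). The brush runs from its bristles at crop (555,145) to the handle end at (655,255). Next I'll fit the brush axis and work out the moves.

```bash
cat >> h.py <<'E'
def brush(d,u0,u1,v0,v1,zc=.045):
    P=cloud(d); f=np.ascontiguousarray(d['frame']); hsv=cv2.cvtColor(f,cv2.COLOR_RGB2HSV)
    m=np.zeros(f.shape[:2],bool); m[v0:v1,u0:u1]=True
    g=(m&(hsv[...,0]>45)&(hsv[...,0]<95)&(hsv[...,1]>60)&(P[...,2]>zc)).astype(np.uint8)
    n,l,s,_=cv2.connectedComponentsWithStats(g); k=1+s[1:,4].argmax(); g=l==k
    # plan-view axis: cast the mask edges' mid-line on the sloping axis plane, heights by depth
    q=P[g]; c=q.mean(0); w=np.linalg.svd(q-c,full_matrices=False)[2][0]; w*=np.sign(w[2])
    t=(q-c)@w
    return q,c,w,t.min(),t.max(),np.argwhere(g)
def report(d,*r):
    q,c,w,a,b,_=brush(d,*r)
    h=np.hypot(*w[:2]); hd=w[:2]/h
    up=np.array([-hd[0]*w[2],-hd[1]*w[2],h])
    # depth points cover the visible (top) half: mean sits ~0.8 r above axis
    ax=c-up*.0058
    g=ax+w*((.077-ax[2])/w[2])
    print('n',len(q),'slope',np.degrees(np.arcsin(w[2])),'yaw tipward',np.degrees(np.arctan2(-hd[1],-hd[0])),'len',b-a)
    print('low end',(c+w*a).round(4),'high end',(c+w*b).round(4),'grip@z.077',g.round(4),'tip',(g-np.r_[hd*.082,.057]).round(4))
E
python3 - <<'E'
from h import *
report(np.load('top0.npz'),325,380,150,215)
from scipy.spatial.transform import Rotation as R
s=get_state(); Rm=R.from_euler('xyz',s['eef_rot'],degrees=True).as_matrix()
print((Rm.T@(np.array([.57,-.17,.25])-s['tcp_pos'])).round(4))
E
```

```text
n 94 slope 34.94712251718198 yaw tipward 29.320598491796634 len 0.11314286500883405
low end [ 0.5882 -0.171   0.0703] high end [ 0.5074 -0.2164  0.1351] grip@z.077 [ 0.571  -0.1806  0.077 ] tip [ 0.6425 -0.1405  0.02  ]
[ 0.5904  0.6016 -0.0043]
```

Call:
apply_moves --pt "1 0 0 0 0 0 -0.0736" --pt "1 0 0 0 0 0 -0.0736" --pt "1 0 0 0 0 0 -0.0736" --pt "1 0 0 0 0 0 -0.0736" --pt "1 0 0 0 0 0 -0.0736" --pt "1 0 0 0 0 0 -0.0736" --pt "1 0 0 0 0 0 -0.0736" --pt "1 0 0 0 0 0 -0.0736" --pt "1 -0.006 0.0383 0 0 0 0" --pt "1 -0.006 0.0383 0 0 0 0" --pt "1 -0.006 0.0383 0 0 0 0" --pt "1 -0.006 0.0383 0 0 0 0" --pt "1 -0.006 0.0383 0 0 0 0" --pt "1 -0.006 0.0383 0 0 0 0" --pt "1 -0.006 0.0383 0 0 0 0" --pt "1 -0.006 0.0383 0 0 0 0" --pt "1 -0.006 0.0383 0 0 0 0" --pt "1 -0.006 0.0383 0 0 0 0"

```text
time_s: 1.6
tcp_pos: [0.4062, 0.253, 0.2455]
eef_rot: [-180.0, 0.0, 29.4]
contact_force: [0.8, -0.1, -0.2]
gripper_width: 0.0874
gripper_force: 0.0
```

Call:
apply_moves --pt "1 -0.006 0.0383 0 0 0 0" --pt "1 -0.006 0.0383 0 0 0 0" --pt "1 -0.006 0.0383 0 0 0 0" --pt "1 -0.006 0.0383 0 0 0 0" --pt "1 -0.006 0.0383 0 0 0 0" --pt "1 -0.006 0.0383 0 0 0 0" --pt "1 -0.006 0.0383 0 0 0 0" --pt "1 -0.006 0.0383 0 0 0 0" --pt "1 -0.006 0.0383 0 0 0 0" --pt "1 -0.006 0.0383 0 0 0 0" --pt "1 -0.006 0.0383 0 0 0 0" --pt "1 -0.006 0.0383 0 0 0 0" --pt "1 0 0 0 0 0 0" --pt "1 0 0 0 0 0 0"

```text
time_s: 2.77
tcp_pos: [0.5684, -0.1829, 0.2442]
eef_rot: [-179.9, 0.1, 29.1]
contact_force: [-0.7, 0.1, 0.3]
gripper_width: 0.0877
gripper_force: 0.0
```

```bash
python3 - <<'E'
from h import *
d=grab('wrist','wr1'); s=get_state(); print(s['time_s'],s['tcp_pos'],s['eef_rot'],s['joints'],d['T'].round(3))
report(d,0,512,0,384)
E
```

```text
2.8167 [ 0.56816296 -0.18167061  0.24456325] [-1.79935692e+02  8.09275941e-02  2.92154757e+01] [ 1.01275579e+00  1.33135406e+01 -9.60906987e+00 -1.99922007e-02
 -6.71791020e+01  1.18210445e+02] [[ 0.486 -0.839 -0.244  0.634]
 [-0.874 -0.468 -0.133 -0.147]
 [-0.003  0.278 -0.961  0.385]
 [ 0.     0.     0.     1.   ]]
n 1693 slope 44.63441152059547 yaw tipward 29.311268060028056 len 0.18835371576898205
low end [ 0.588  -0.1753  0.062 ] high end [ 0.4711 -0.2409  0.1943] grip@z.077 [ 0.5675 -0.1867  0.077 ] tip [ 0.639  -0.1466  0.02  ]
```

View pics/wr1.png

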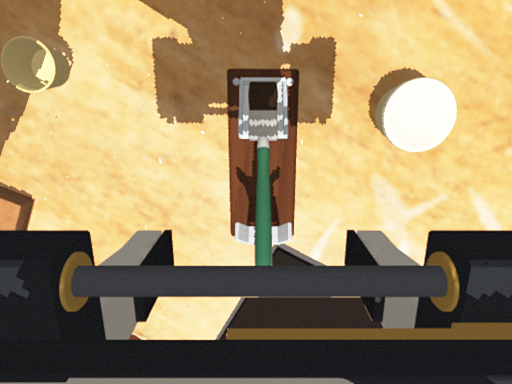

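The wrist view shows the brush handle vertical in the image, from (263,145) to (263,265), with bristles and tray at (263,100), so the yaw is aligned. The fit picked up gripper pixels, so I'll refit on clean rows only.

```bash
python3 - <<'E'
from h import *
d=np.load('wr1.npz')
report(d,245,285,140,262); report(d,245,285,148,225)
s=get_state()['tcp_pos']; P=cloud(d)
for v in (150,180,210,240):
    r=[P[v,u].round(4) for u in (258,263,268)]; print(v,r)
# rest base outline centre in tray rows
print('lip row pts',[ (v,P[v,263].round(4)) for v in (74,78,82,86,95,105,120,130)])
E
```

```text
n 1631 slope 46.10449011942722 yaw tipward 29.28163902420557 len 0.19496945843556032
low end [ 0.5871 -0.1758  0.0613] high end [ 0.4692 -0.2419  0.2018] grip@z.077 [ 0.567  -0.1871  0.077 ] tip [ 0.6385 -0.147   0.02  ]
n 1041 slope 76.48876142785385 yaw tipward 27.682572254842317 len 0.2976577824017526
low end [ 0.5714 -0.1848  0.061 ] high end [ 0.5098 -0.2171  0.3504] grip@z.077 [ 0.5627 -0.1893  0.077 ] tip [ 0.6353 -0.1512  0.02  ]
150 [array([ 0.589 , -0.1699,  0.0701]), array([ 0.5914, -0.1739,  0.071 ]), array([ 0.5932, -0.1783,  0.0675])]
180 [array([ 0.5674, -0.182 ,  0.0862]), array([ 0.5698, -0.1859,  0.0871]), array([ 0.5715, -0.1901,  0.0849])]
210 [array([ 0.5479, -0.193 ,  0.1046]), array([ 0.5502, -0.1966,  0.1055]), array([ 0.5511, -0.2013,  0.1013])]
240 [array([ 0.5285, -0.2038,  0.1185]), array([ 0.5315, -0.207 ,  0.121 ]), array([ 0.5328, -0.2112,  0.119 ])]
lip row pts [(74, array([ 0.6528, -0.1401,  0.0101])), (78, array([ 0.6488, -0.1422,  0.0233])), (82, array([ 0.6455, -0.1441,  0.0225])), (86, array([ 0.642 , -0.146 ,  0.0277])), (95, array([ 0.6344, -0.1502,  0.0343])), (105, array([ 0.6261, -0.1548,  0.0403])), (120, array([ 0.6141, -0.1614,  0.0516])), (130, array([ 0.6063, -0.1657,  0.0574]))]
```

Call:
apply_moves --pt "1 0.002 0.003 0.03 0 0 0" --pt "1 0 0 0.04 0 0 0" --pt "1 0 0 0.04 0 0 0" --pt "1 0 0 0.03 0 0 0" --pt "1 0 0 0.02 0 0 0" --pt "1 0 0 0.007 0 0 0" --pt "1 0 0 0 0 0 0" --pt "1 0 0 0 0 0 0" --pt "1 0 0 0 0 0 0"

```text
time_s: 3.57
tcp_pos: [0.5731, -0.1821, 0.0805]
eef_rot: [179.9, -0.1, 29.4]
contact_force: [0.3, 0.1, -0.2]
gripper_width: 0.0874
gripper_force: 0.0
```

Call:
apply_moves --pt "0 0 0 0 0 0 0" --pt "0 0 0 0 0 0 0" --pt "0 0 0 0 0 0 0" --pt "0 0 0 0 0 0 0" --pt "0 0 0 0 0 0 0" --pt "0 0 0 0 0 0 0" --pt "0 0 0 0 0 0 0" --pt "0 0 0 0 0 0 0" --pt "0 0 0 0 0 0 0" --pt "0 0 0 0 0 0 0" --newtons 20

```text
time_s: 4.4
tcp_pos: [0.5718, -0.1826, 0.0785]
eef_rot: [-180.0, 0.0, 29.3]
contact_force: [0.0, 0.2, 0.2]
gripper_width: 0.0265
gripper_force: 0.0
```

Still closing.

Call:
apply_moves --pt "0 0 0 0 0 0 0" --pt "0 0 0 0 0 0 0" --pt "0 0 0 0 0 0 0" --pt "0 0 0 0 0 0 0" --pt "0 0 0 0 0 0 0"

```text
time_s: 4.82
tcp_pos: [0.5718, -0.1825, 0.0785]
eef_rot: [-180.0, 0.0, 29.3]
contact_force: [-0.3, -0.5, -0.3]
gripper_width: 0.0144
gripper_force: 19.9
```

```bash
python3 - <<'E'
from h import *
s=get_state(); print(s['tcp_pos'],s['gripper_width'],s['gripper_force'],s['contact_force'],s['joints'].round(1))
E
```

```text
[ 0.57180672 -0.18253415  0.07854056] 0.014362949337263552 19.94013011455536 [-0.29575874 -0.53992522 -0.30876107] [  0.9  22.5 -20.6  -0.  -46.9 118.4]
```

Held at 14.4 mm with 20 N. Lift straight up 100 mm and check.

Call:
apply_moves --pt "0 0 0 -0.01 0 0 0" --pt "0 0 0 -0.02 0 0 0" --pt "0 0 0 -0.02 0 0 0" --pt "0 0 0 -0.02 0 0 0" --pt "0 0 0 -0.02 0 0 0" --pt "0 0 0 -0.01 0 0 0" --pt "0 0 0 0 0 0 0" --pt "0 0 0 0 0 0 0" --pt "0 0 0 0 0 0 0"

```text
time_s: 5.57
tcp_pos: [0.5711, -0.1824, 0.1775]
eef_rot: [-179.9, 0.1, 29.3]
contact_force: [-0.1, 0.3, -0.9]
gripper_width: 0.0145
gripper_force: 19.9
```

```bash
python3 - <<'E'
from h import *
d=grab('wrist','wr2'); s=get_state(); print(s['tcp_pos'],s['gripper_width'],s['gripper_force'])
P=cloud(d); R=d['T']
for u in (258,262,266):print([(v,(P[v,u]-s['tcp_pos']).round(3).tolist()) for v in range(60,270,12)])
E
```

```text
[ 0.57103128 -0.18243302  0.17725206] 0.014280001649839915 19.93958830833435
[(60, [0.089, 0.052, -0.176]), (72, [0.08, 0.047, -0.168]), (84, [0.065, 0.036, 0.141]), (96, [0.064, 0.037, -0.047]), (108, [0.059, 0.034, -0.042]), (120, [0.053, 0.031, -0.039]), (132, [0.049, 0.028, -0.034]), (144, [0.044, 0.025, -0.029]), (156, [0.039, 0.023, -0.026]), (168, [0.034, 0.02, -0.022]), (180, [0.03, 0.017, -0.019]), (192, [0.026, 0.015, -0.014]), (204, [0.022, 0.013, -0.009]), (216, [0.018, 0.01, -0.007]), (228, [0.014, 0.008, -0.003]), (240, [0.009, 0.006, -0.001]), (252, [0.006, 0.004, 0.003]), (264, [0.002, 0.002, 0.007])]
[(60, [0.091, 0.049, -0.175]), (72, [0.082, 0.043, -0.166]), (84, [0.07, 0.038, -0.052]), (96, [0.065, 0.035, -0.047]), (108, [0.06, 0.032, -0.041]), (120, [0.054, 0.029, -0.039]), (132, [0.05, 0.026, -0.033]), (144, [0.045, 0.023, -0.03]), (156, [0.04, 0.021, -0.026]), (168, [0.036, 0.018, -0.021]), (180, [0.031, 0.016, -0.018]), (192, [0.027, 0.013, -0.014]), (204, [0.022, 0.011, -0.011]), (216, [0.018, 0.009, -0.008]), (228, [0.014, 0.006, -0.004]), (240, [0.01, 0.004, -0.001]), (252, [0.007, 0.002, 0.003]), (264, [0.003, 0.0, 0.006])]
[(60, [0.093, 0.046, -0.175]), (72, [0.084, 0.041, -0.167]), (84, [0.071, 0.036, -0.051]), (96, [0.066, 0.033, -0.045]), (108, [0.061, 0.03, -0.042]), (120, [0.056, 0.027, -0.039]), (132, [0.051, 0.024, -0.034]), (144, [0.046, 0.022, -0.03]), (156, [0.041, 0.019, -0.026]), (168, [0.036, 0.017, -0.022]), (180, [0.032, 0.014, -0.018]), (192, [0.027, 0.012, -0.015]), (204, [0.023, 0.009, -0.011]), (216, [0.019, 0.007, -0.008]), (228, [0.015, 0.005, -0.004]), (240, [0.011, 0.003, -0.001]), (252, [0.007, 0.0, 0.002]), (264, [0.003, -0.002, 0.004])]
```

View pics/wr2.png

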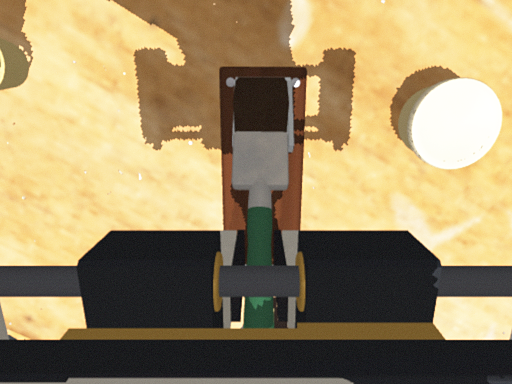

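The brush is held as it lay: its tip at (262,82) sits about (0.071, 0.039, -0.057) from the TCP. Carry it over to the pot.

Call:
apply_moves --pt "0 0.0015 -0.015 0 0 0 0" --pt "0 0.0025 -0.0285 0 0 0 0" --pt "0 0.0028 -0.0324 0 0 0 0" --pt "0 0.0028 -0.0324 0 0 0 0" --pt "0 0.0028 -0.0324 0 0 0 0" --pt "0 0.0028 -0.0324 0 0 0 0" --pt "0 0.0028 -0.0324 0 0 0 0" --pt "0 0.0028 -0.0324 0 0 0 0" --pt "0 0.0028 -0.0324 0 0 0 0" --pt "0 0.0028 -0.0324 0 0 0 0" --pt "0 0.0028 -0.0324 0 0 0 0" --pt "0 0.0028 -0.0324 0 0 0 0" --pt "0 0.0026 -0.025 0 0 0 0" --pt "0 0.001 -0.0075 0 0 0 0" --pt "0 0 0 0 0 0 0" --pt "0 0 0 0 0 0 0" --pt "0 0 0 0 0 0 0"

```text
time_s: 7.03
tcp_pos: [0.4066, 0.1829, 0.1781]
eef_rot: [180.0, 0.1, 29.3]
contact_force: [0.6, -0.4, -0.7]
gripper_width: 0.0143
gripper_force: 19.9
```

```bash
python3 - <<'E'
from h import *
d=grab('wrist','wr3'); s=get_state(); print(s['tcp_pos'],s['gripper_width'],s['gripper_force'])
P=cloud(d); m=(P[...,2]>.042)&(P[...,2]<.053)
q=P[m]; e=np.linalg.norm(q[:,:2]-[.466,.218],axis=1)<.075; q=q[e]
A=np.c_[2*q[:,:2],np.ones(len(q))]; x=np.linalg.lstsq(A,(q[:,:2]**2).sum(1),rcond=None)[0]
print('circle',len(q),x[:2],np.sqrt(x[2]+x[0]**2+x[1]**2),q.min(0),q.max(0))
E
```

```text
[0.40682154 0.18276409 0.17819325] 0.014442156116182147 19.938257932662964
circle 3307 [0.46730954 0.21493854] 0.05038716923481956 [0.41373736 0.16150117 0.04202478] [0.52061756 0.26872652 0.05164598]
```

View pics/wr3.png

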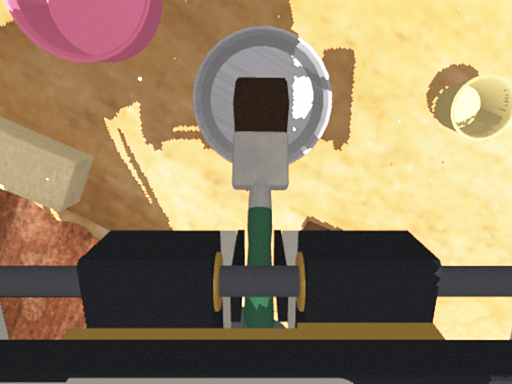

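The steel pot at (262,97) is under the bristles at (262,82), centre (0.467, 0.215), and the tip is about 13 mm past it on the far side, as planned. Dip, hold and lift.

Call:
apply_moves --pt "0 0 0 0.01 0 0 0" --pt "0 0 0 0.02 0 0 0" --pt "0 0 0 0.02 0 0 0" --pt "0 0 0 0.02 0 0 0" --pt "0 0 0 0.015 0 0 0" --pt "0 0 0 0.01 0 0 0" --pt "0 0 0 0.006 0 0 0" --pt "0 0 0 0 0 0 0" --pt "0 0 0 0 0 0 0" --pt "0 0 0 0 0 0 0" --pt "0 0 0 0 0 0 0" --pt "0 0 0 0 0 0 0" --pt "0 0 0 0 0 0 0" --pt "0 0 0 0 0 0 0" --pt "0 0 0 0 0 0 0"

```text
time_s: 8.33
tcp_pos: [0.4069, 0.1837, 0.0778]
eef_rot: [-180.0, -0.0, 29.3]
contact_force: [0.6, 0.2, -1.5]
gripper_width: 0.0141
gripper_force: 19.9
```

```bash
python3 - <<'E'
from h import *
d=grab('wrist','wr4'); s=get_state(); print(s['tcp_pos'],s['contact_force'],s['gripper_force'])
P=cloud(d)
for u in (258,262,266):print([(v,(P[v,u]).round(3).tolist()) for v in range(60,130,8)])
E
```

```text
[0.40686109 0.18366605 0.07768735] [-0.24696843 -0.33233822 -0.22800356] 19.938325881958008
[(60, [0.488, 0.23, 0.006]), (68, [0.485, 0.228, 0.005]), (76, [0.481, 0.226, 0.004]), (84, [0.476, 0.223, 0.026]), (92, [0.473, 0.221, 0.029]), (100, [0.469, 0.219, 0.033]), (108, [0.466, 0.217, 0.037]), (116, [0.462, 0.215, 0.038]), (124, [0.459, 0.213, 0.04])]
[(60, [0.49, 0.228, 0.004]), (68, [0.486, 0.226, 0.006]), (76, [0.482, 0.224, 0.005]), (84, [0.477, 0.221, 0.026]), (92, [0.474, 0.219, 0.03]), (100, [0.47, 0.217, 0.033]), (108, [0.467, 0.215, 0.036]), (116, [0.463, 0.214, 0.038]), (124, [0.46, 0.212, 0.041])]
[(60, [0.491, 0.226, 0.004]), (68, [0.487, 0.224, 0.006]), (76, [0.483, 0.222, 0.005]), (84, [0.478, 0.22, 0.024]), (92, [0.475, 0.218, 0.03]), (100, [0.471, 0.216, 0.033]), (108, [0.468, 0.214, 0.036]), (116, [0.464, 0.212, 0.038]), (124, [0.461, 0.21, 0.041])]
```

View pics/wr4.png

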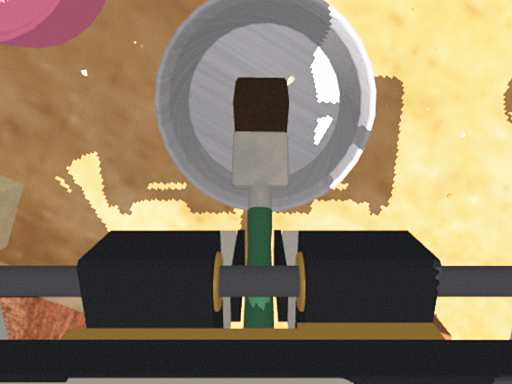

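The bristles (262,80) are inside the pot, with the tip at about 20 mm height and the pot undisturbed. Lift and go back.

Call:
apply_moves --pt "0 0 0 -0.01 0 0 0" --pt "0 0 0 -0.02 0 0 0" --pt "0 0 0 -0.02 0 0 0" --pt "0 0 0 -0.02 0 0 0" --pt "0 0 0 -0.02 0 0 0" --pt "0 0 0 -0.01 0 0 0" --pt "0 0 0 0 0 0 0"

```text
time_s: 8.97
tcp_pos: [0.4079, 0.1845, 0.18]
eef_rot: [-179.9, -0.3, 29.4]
contact_force: [0.1, 0.2, -0.6]
gripper_width: 0.0143
gripper_force: 19.9
```

Call:
apply_moves --pt "0 -0.0015 0.015 0 0 0 0" --pt "0 -0.0025 0.0285 0 0 0 0" --pt "0 -0.0028 0.0324 0 0 0 0" --pt "0 -0.0028 0.0324 0 0 0 0" --pt "0 -0.0028 0.0324 0 0 0 0" --pt "0 -0.0028 0.0324 0 0 0 0" --pt "0 -0.0028 0.0324 0 0 0 0" --pt "0 -0.0028 0.0324 0 0 0 0" --pt "0 -0.0028 0.0324 0 0 0 0" --pt "0 -0.0028 0.0324 0 0 0 0" --pt "0 -0.0028 0.0324 0 0 0 0" --pt "0 -0.0028 0.0324 0 0 0 0" --pt "0 -0.0026 0.025 0 0 0 0" --pt "0 -0.001 0.0075 0 0 0 0" --pt "0 0 0 0 0 0 0" --pt "0 0 0 0 0 0 0" --pt "0 0 0 0 0 0 0" --pt "0 0 0 0 0 0 0"

```text
time_s: 10.47
tcp_pos: [0.5715, -0.1815, 0.1775]
eef_rot: [-180.0, 0.0, 29.4]
contact_force: [0.7, 0.3, -0.4]
gripper_width: 0.0144
gripper_force: 19.9
```

```bash
python3 - <<'E'
from h import *
d=grab('wrist','wr5'); s=get_state(); print(s['time_s'],s['tcp_pos'],s['eef_rot'])
a=np.load('wr2.npz')['frame'].astype(int); print('diff to wr2',np.abs(a-d['frame']).mean(), cv2.phaseCorrelate(a[60:220].mean(2),d['frame'][60:220].astype(float).mean(2)))
E
```

```text
10.5167 [ 0.57161738 -0.18158238  0.17771473] [ 1.79997726e+02 -1.34796279e-02  2.94125243e+01]
diff to wr2 3.489286634657118 ((0.15301785599154982, 0.8413848722744177), 0.8987872208734935)
```

It is back within 1 mm of the lift-off pose. Lower slowly.

Call:
apply_moves --pt "0 -0.001 0.0005 0.01 0 0 0" --pt "0 0 0 0.02 0 0 0" --pt "0 0 0 0.02 0 0 0" --pt "0 0 0 0.015 0 0 0" --pt "0 0 0 0.01 0 0 0" --pt "0 0 0 0.01 0 0 0" --pt "0 0 0 0.007 0 0 0" --pt "0 0 0 0.004 0 0 0" --pt "0 0 0 0.0025 0 0 0" --pt "0 0 0 0 0 0 0" --pt "0 0 0 0 0 0 0" --pt "0 0 0 0 0 0 0"

```text
time_s: 11.52
tcp_pos: [0.5715, -0.1835, 0.0796]
eef_rot: [180.0, -0.0, 29.3]
contact_force: [1.0, -0.5, -0.4]
gripper_width: 0.0146
gripper_force: 19.9
```

Call:
apply_moves --pt "0 0 0 0.001 0 0 0" --pt "0 0 0 0 0 0 0" --pt "0.3 0 0 0 0 0 0" --pt "0.3 0 0 0 0 0 0" --pt "0.3 0 0 0 0 0 0" --pt "0.3 0 0 0 0 0 0" --pt "0.7 0 0 0 0 0 0" --pt "0.7 0 0 0 0 0 0" --pt "0.7 0 0 0 0 0 0" --pt "0.7 0 0 0 0 0 0" --pt "0.7 0 0 0 0 0 0" --pt "0.7 0 0 0 0 0 0" --pt "0.7 0 0 0 0 0 0" --pt "0.7 0 0 0 0 0 0"

```text
time_s: 12.68
tcp_pos: [0.5712, -0.1835, 0.0781]
eef_rot: [180.0, 0.0, 29.3]
contact_force: [-0.2, -1.1, 0.1]
gripper_width: 0.0608
gripper_force: 0.0
```

Call:
apply_moves --pt "0.7 0 0 -0.01 0 0 0" --pt "0.7 0 0 -0.03 0 0 0" --pt "0.7 0 0 -0.04 0 0 0" --pt "0.7 0 0 -0.04 0 0 0" --pt "0.7 0 0 -0.035 0 0 0" --pt "0.7 0 0 -0.01 0 0 0" --pt "0.7 0 0 0 0 0 0" --pt "0.7 0 0 0 0 0 0" --pt "0.7 0 0 0 0 0 0" --pt "0.7 0 0 0 0 0 0" --pt "0.7 0 0 0 0 0 0" --pt "0.7 0 0 0 0 0 0"

```text
time_s: 13.68
tcp_pos: [0.5709, -0.1835, 0.2421]
eef_rot: [-179.9, 0.1, 29.3]
contact_force: [0.4, -1.0, -0.2]
gripper_width: 0.0617
gripper_force: 0.0
```

```bash
python3 - <<'E'
from h import *
d=grab('wrist','wr6'); s=get_state(); print(s['time_s'],s['tcp_pos'],s['gripper_width'],s['contact_force'])
P=cloud(d)
for v in (150,180,210): print(v,P[v,263].round(4))
print([ (v,P[v,263].round(4)) for v in (78,82,86,95,105,120,130)])
a=np.load('wr1.npz')['frame']
cv2.imwrite('pics/cmp.png',cv2.resize(np.hstack([a[50:250,180:340],d['frame'][50:250,180:340]]),(800,500))[:,:,::-1])
E
```

```text
13.7333 [ 0.57096252 -0.183496    0.24226507] 0.06127279052142253 [0.10335087 0.38568964 0.08872844]
150 [ 0.594  -0.1744  0.0693]
180 [ 0.5726 -0.1863  0.0862]
210 [ 0.5528 -0.1973  0.1031]
[(78, array([ 0.6517, -0.1423,  0.0092])), (82, array([ 0.6477, -0.1444,  0.0254])), (86, array([ 0.6444, -0.1463,  0.0272])), (95, array([ 0.6368, -0.1505,  0.0342])), (105, array([ 0.6286, -0.1551,  0.0392])), (120, array([ 0.6166, -0.1617,  0.0499])), (130, array([ 0.6089, -0.1661,  0.0564]))]
```

View pics/cmp.png

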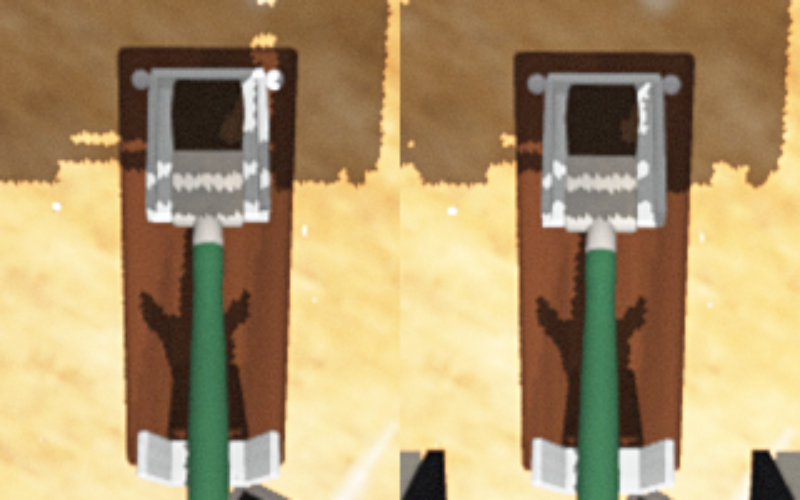

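The before and after crops match: bristles against the lip at (208,115) before and (602,120) after, handle in the saddle. The small offset comes from the camera's own shift. Handing in.

```bash
python3 -c "
from plant import close_job
print(close_job())"
```

```text
the job is handed in; nothing more can be done
None
```

I dipped the brush's bristle ends to about 20 mm above the bench inside the 48 mm steel pot, laid it back on its rest as it lay, and handed in the job at 13.7 s; the hand-in returned no verdict.

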